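Mix the red and white allele beads in a glass dish with a stirring rod

ROBOT

A 6-joint arm with a two-finger parallel gripper is mounted at the origin on the work surface. World frame = base frame: x ahead of the robot, y to its left, z up, the work surface at z = 0. Lengths are in m, angles in rad, forces in N, time in s.
With the tool pointing down it reaches from about 0.275 to 0.825 m from the base axis. Payload 5.2 kg.
Tool frame: the origin (TCP) lies on the mounting face of the last link; the fingertips stand 186 mm ahead of it and the grasp point (between the pads) lies 167 mm ahead of it; z points along the fingers, y is the line along which they close (so a half turn about z gives the same grasp; the last joint's range is limited). The gripper opens to 93 mm and grips with 3 to 60 N. Pads are 15 mm wide; open, the fingers measure 128 mm over their backs; the gripper's body (75 mm by 188 mm) begins 65 mm behind the grasp point.
Start: joints at [-1.457, 0.259, 1.535, -0, 1.348, -0.203], TCP at [0.171, -0.523, 0.405] pointing down, gripper open.
Joint ranges: [-3.14, 3.14], [-0.91, 2.08], [0.19, 2.58], [-1.22, 4.36], [0.22, 2.71], [-3.12, 3.12]. Speed limits (rad/s): [2.57, 2.57, 3.14, 3.14, 3.14, 3.14].

INTERFACE

Orientations are given as [roll, pitch, yaw] about the fixed x, y, z axes, in that order (R = Rz(yaw) Ry(pitch) Rx(roll)).
In Python, from workcell import bot gives the robot as it stands.
- The arm moves only by the tool carry_out, never from a script. Its argument "commands" is a list of rows, each a list of 7 numbers: the shift along the tool's x, y, z as a fraction of full scale, then the turn, a rotation vector about the tool's x, y, z as a fraction of full scale, then the opening, from -1 (shut) to 1 (fully open). A call has 1 to 10 rows; each row is the pose to reach, as a shift and turn from the pose commanded when the call began, along the tool's axes at that moment; what a row does not reach only later rows make up. Full scale, the value 1, is 0.25 m for a shift and 0.5 rad for a turn. A row lasts 1/8 s, in which the tool goes at most 62.5 mm and 10.7 degrees, less where a joint would pass 70% of its speed; a pose out of reach is approached as far as the arm can. A call with a number of a shift or a turn outside -1 to 1 is refused whole. A call with a gripper value outside its range is refused whole. The fingers move at their own pace and stop on an object; "squeeze" is the grip in N (left out, the last holds). Time passes only in rows, so rows that repeat a pose let the fingers close. It gives the time, the measured TCP pose, the force, the opening and the grip force at its end, in the units of the state.
- bot.observe(): the state, without advancing time (a new reading comes with each control period).
- bot.camera(name): name is "scene" or "top" or "wrist"; returns a dict with "image" (400x640x3 uint8, red, green, blue), "depth" (400x640 float32, m along the optical axis (not along the pixel's ray), 0 where there is no reading), "fx", "fy", "cx", "cy" (pixels), "world_from_camera" (4x4, takes a point from camera to world coordinates). Camera axes: x right, y down, z forward; pixel columns grow to the right and rows downward; lengths in m; the calibration is good to about 2 mm. A picture is of the moment at which its call begins.
- bot.hand_in(): hands the job in; it is judged then, once.
The state is a dict: "clock": time; "joint_pos": joint angles; "joint_vel": joint speeds; "joint_efforts": joint torques, N m; "eef_pos": TCP position; "tool_rot": TCP orientation; "ft_force": force on the tool from outside, world axes, zero at the start; "wrist_torque": the same for the moment, N m; "grip_width": finger opening in m; "grasp_force": force on a finger pad.
Only numpy, scipy, OpenCV 4.12 (cv2) and the standard library are available. Lean on these libraries where they do the work, as an engineer would, in place of code of your own. Each camera call takes 0.05 s, during which the arm holds its last target. There are 200 camera calls.

TASK

Take the stirring rod from its stand by the handle, lower its ball end until you feel it touch the bottom of the glass dish, then stir the red and white beads until they are mixed: no bead still lying where it began, and every bead with one of the other colour less than a bead's width away. Be gentle with the glass: do not press hard on it, keep every bead in the dish, leave the dish sitting in its rubber ring, let only the rod touch dish and beads, and leave the petri dish, jar and scissors alone. Finish by laying the rod back level in both forks of its stand and letting go.

Things in the scene. Friction and masses are not known exactly. Their poses are not given: they have to be found in the camera images.
- rod: straight stirring rod, 195 long, loose, 70 g. Origin on its axis at the front end of the handle; x along the axis towards the ball. Blue rubber-coated square handle 14 x 14 from x = -100 to 0, then a steel shaft 8 across to x = 90, ending in a steel ball 10 across. Balances near x = -28. Starts lying level in the stand, its axis 55 above the table
- rod_ball (a point): centre of the rod's 10 mm ball end (90 from the rod's origin)
- stand: wooden rod stand, fixed: base plate 180 x 70 x 8 (x from -105 to 75) with two upright U-shaped forks, at x = -85 (floor at z = 48) for the handle and x = +55 (floor at z = 51) for the shaft; each 12 long in x, 26 wide inside in y, cheeks 14 above its floor. Origin under the base's centre, x along the lying rod towards its ball. A rod in place has its origin above the stand's
- dish: round glass dish, loose, about 0.8 kg, standing in the holder ring: solid foot 92 across and 8 high, flat inside floor 98 across at z = 13, wall about 4 thick flaring outwards at 45 degrees from 100 across (outside) at z = 8 to 156 across at the rim, z = 36. Origin under its centre, z up. At the start the red beads lie on its +y half, the white beads on its -y half
- holder: black rubber ring fixed to the table, the dish's foot stands inside it with 3 mm play: 132 outside, 98 inside, 6 high; origin under its centre
- red1: red bead: a chunky cylinder 20 across and 16 tall with a dark hole along its axis, origin at its centre, z along its axis; it starts upright, loose, on the dish's floor, on its colour's side of the dish
- red2: red bead: a chunky cylinder 20 across and 16 tall with a dark hole along its axis, origin at its centre, z along its axis; it starts upright, loose, on the dish's floor, on its colour's side of the dish
- red3: red bead: a chunky cylinder 20 across and 16 tall with a dark hole along its axis, origin at its centre, z along its axis; it starts upright, loose, on the dish's floor, on its colour's side of the dish
- red4: red bead: a chunky cylinder 20 across and 16 tall with a dark hole along its axis, origin at its centre, z along its axis; it starts upright, loose, on the dish's floor, on its colour's side of the dish
- white1: white bead: a chunky cylinder 20 across and 16 tall with a dark hole along its axis, origin at its centre, z along its axis; it starts upright, loose, on the dish's floor, on its colour's side of the dish
- white2: white bead: a chunky cylinder 20 across and 16 tall with a dark hole along its axis, origin at its centre, z along its axis; it starts upright, loose, on the dish's floor, on its colour's side of the dish
- white3: white bead: a chunky cylinder 20 across and 16 tall with a dark hole along its axis, origin at its centre, z along its axis; it starts upright, loose, on the dish's floor, on its colour's side of the dish
- white4: white bead: a chunky cylinder 20 across and 16 tall with a dark hole along its axis, origin at its centre, z along its axis; it starts upright, loose, on the dish's floor, on its colour's side of the dish
- petri: bystander: a shallow glass petri dish, 86 in diameter, 15 high, empty, loose; origin under its centre
- jar: bystander: small specimen jar with a green cap, 48 in diameter, 60 high, loose; origin under its centre
- scissors: bystander: scissors with teal handles lying flat, 156 long, 75 wide, 10 high, loose; origin at the pivot, blades towards +x

How it is judged:
On the way, in this order (a step that is already met when the one before it is completed fails the run):
1. the ball end of the held rod touches the floor of the dish (contact force between rod and dish above 0.3 N and contact force between the fingers and rod above 0.5 N and z of rod_ball in the frame of dish below 0.021 m and horizontal distance between rod_ball and dish below 0.056 m), for 0.1 s.
2. the beads are mixed ((horizontal distance between red1 and white1 below 0.042 m or horizontal distance between red1 and white2 below 0.042 m or horizontal distance between red1 and white3 below 0.042 m or horizontal distance between red1 and white4 below 0.042 m) and (horizontal distance between red2 and white1 below 0.042 m or horizontal distance between red2 and white2 below 0.042 m or horizontal distance between red2 and white3 below 0.042 m or horizontal distance between red2 and white4 below 0.042 m) and (horizontal distance between red3 and white1 below 0.042 m or horizontal distance between red3 and white2 below 0.042 m or horizontal distance between red3 and white3 below 0.042 m or horizontal distance between red3 and white4 below 0.042 m) and (horizontal distance between red4 and white1 below 0.042 m or horizontal distance between red4 and white2 below 0.042 m or horizontal distance between red4 and white3 below 0.042 m or horizontal distance between red4 and white4 below 0.042 m) and (horizontal distance between white1 and red1 below 0.042 m or horizontal distance between white1 and red2 below 0.042 m or horizontal distance between white1 and red3 below 0.042 m or horizontal distance between white1 and red4 below 0.042 m) and (horizontal distance between white2 and red1 below 0.042 m or horizontal distance between white2 and red2 below 0.042 m or horizontal distance between white2 and red3 below 0.042 m or horizontal distance between white2 and red4 below 0.042 m) and (horizontal distance between white3 and red1 below 0.042 m or horizontal distance between white3 and red2 below 0.042 m or horizontal distance between white3 and red3 below 0.042 m or horizontal distance between white3 and red4 below 0.042 m) and (horizontal distance between white4 and red1 below 0.042 m or horizontal distance between white4 and red2 below 0.042 m or horizontal distance between white4 and red3 below 0.042 m or horizontal distance between white4 and red4 below 0.042 m) and distance of each of red1, red2, red3, red4, white1, white2, white3, white4 from where it was at the start of the episode above 0.01 m and horizontal distance between each of red1, red2, red3, red4, white1, white2, white3, white4 and dish below 0.06 m and z of each of red1, red2, red3, red4, white1, white2, white3, white4 in the frame of dish below 0.045 m), for 0.2 s.
At the end, for the whole second after the job is handed in: All beads rest in the dish, each over 10 mm from its start, with the other colour within 42 mm centre to centre; dish upright, within 15 mm of its place; rod lying still in both forks (origin within 30 mm along, 13 mm across, below 62 mm, axis within 0.15 rad) (all of step 2 and linear speed of each of red1, red2, red3, red4, white1, white2, white3, white4 below 0.02 m/s and x of rod in the frame of stand between -0.03 and 0.03 m and y of rod in the frame of stand between -0.013 and 0.013 m and z of rod in the frame of stand below 0.062 m and angle between the x axis of rod and the x axis of stand, either way round below 0.15 rad and linear speed of rod below 0.03 m/s and distance of dish from where it was at the start of the episode below 0.015 m and angle between dish's own z axis and vertical below 0.1 rad); the robot touches nothing.
It fails at once if the rod presses on the glass dish with more than 20 N (contact force between rod and dish above 20 N).
It fails at once if the gripper or arm touches the dish or a bead (contact force between any of the fingers, the arm and red1 above 0.3 N or contact force between any of the fingers, the arm and red2 above 0.3 N or contact force between any of the fingers, the arm and red3 above 0.3 N or contact force between any of the fingers, the arm and red4 above 0.3 N or contact force between any of the fingers, the arm and white1 above 0.3 N or contact force between any of the fingers, the arm and white2 above 0.3 N or contact force between any of the fingers, the arm and white3 above 0.3 N or contact force between any of the fingers, the arm and white4 above 0.3 N or contact force between any of the fingers, the arm and dish above 0.3 N).
It fails at once if the dish is pushed out of its holder ring (moved over 15 mm) or tipped (distance of dish from where it was at the start of the episode above 0.015 m or angle between dish's own z axis and vertical above 0.2 rad).
It fails at once if a bead leaves the dish (horizontal distance between any of red1, red2, red3, red4, white1, white2, white3, white4 and dish above 0.08 m).
It fails at once if the petri dish, jar or scissors are moved more than 20 mm (distance of any of petri, jar, scissors from where it was at the start of the episode above 0.02 m).
It also fails if it takes over 72 s, if anything falls off the work surface, if the arm or the gripper's body presses on something with over 40 N, if the wrist force passes 120 N, or if a joint passes its speed limit or range.

## Working session

There is one attempt and no reset: what is moved stays moved. The work goes in short steps, Python scripts to look and compute and a tool call to move; the robot and the scene stay as the last step left them, time stands still between calls to the robot, and variables do not carry over. Pictures are saved under pics/ and viewed, at most 10 in all, crops included, and the job is handed in when it is done.

Besides the shell and the picture viewer there is one more tool, called after ">>>" as a command line: name --pt "numbers of a row" for each row, then --argument value for the rest. carry_out: Moves the arm, as the interface text tells. Its arguments: {"type":"object","properties":{"commands":{"type":"array"},"squeeze":{"type":"number"}},"required":["commands"]}

```bash
mkdir -p pics
python3 - <<'E'
from workcell import bot
import cv2,numpy as np
print(bot.observe())
ims=[]
for n in ("top","scene"):
    c=bot.camera(n); np.savez(n+"0.npz",**c)
    print(n,c["fx"],c["cx"],c["cy"],c["world_from_camera"].round(3).tolist())
    cv2.imwrite(f"pics/{n}0.png",c["image"][:,:,::-1])
E
```

```text
{'clock': 0.0, 'joint_pos': array([-1.45678919e+00,  2.59323613e-01,  1.53608158e+00, -3.10919532e-05,
        1.34795832e+00, -2.02782377e-01]), 'joint_vel': array([-4.97691067e-04, -9.40167460e-04, -2.58963933e-04, -7.72716999e-04,
       -6.05870784e-06, -5.86141691e-04]), 'joint_efforts': array([-5.23956041e-04, -4.37310612e+01, -2.84002554e+01,  7.20505323e-02,
        4.14437859e-02, -1.27138451e-04]), 'eef_pos': array([ 0.17133615, -0.52240841,  0.40392843]), 'tool_rot': array([-3.13985197e+00, -3.26953361e-04,  3.16796132e-01]), 'ft_force': array([ 0.07746419, -0.9089555 , -0.64593268]), 'wrist_torque': array([ 0.00374057, -0.03618498, -0.00973484]), 'grasp_force': 0.0, 'grip_width': 0.0934270785913304}
top 401.1392923548324 322.04601798966974 197.6252159813218 [[-0.026, -0.993, 0.117, 0.46], [-1.0, 0.025, -0.009, 0.072], [0.006, -0.117, -0.993, 0.994], [0.0, 0.0, 0.0, 1.0]]
scene 503.754118869023 320.8529165136928 195.74333260930644 [[0.325, 0.653, -0.684, 1.25], [0.946, -0.212, 0.247, -0.186], [0.016, -0.727, -0.686, 0.755], [0.0, 0.0, 0.0, 1.0]]
```

View pics/top0.png

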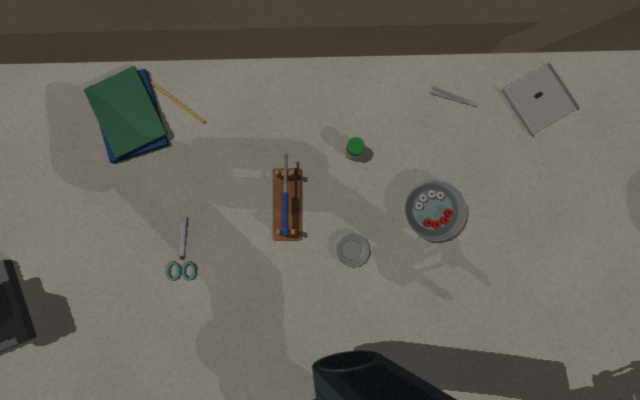

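View pics/scene0.png

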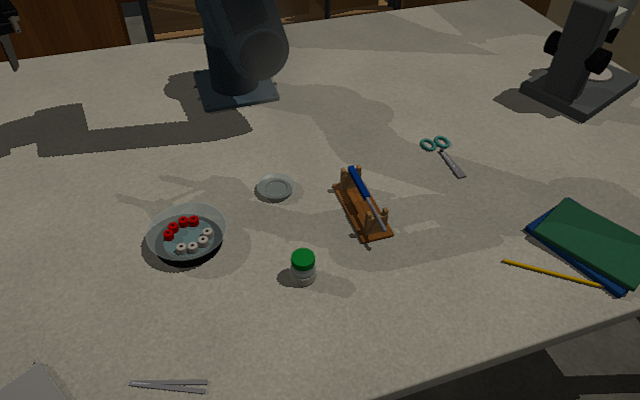

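The top view shows the stand at about (287,204) with the blue handle from (285,236) to (285,193) and the ball at (286,154). The dish is at (436,210), with red beads on the robot side of it. The jar is at (356,147), the petri dish at (352,250) and the scissors at (183,245). The scene view agrees.

```bash
cat > h.py <<'E'
import numpy as np, cv2
def ray(c,uv,z):
    uv=np.atleast_2d(np.asarray(uv,float)); T=c["world_from_camera"]
    d=np.c_[(uv[:,0]-c["cx"])/c["fx"],(uv[:,1]-c["cy"])/c["fy"],np.ones(len(uv))]@T[:3,:3].T
    return T[:3,3]+d*((z-T[2,3])/d[:,2])[:,None]
def blobs(m,amin):
    n,l,s,ce=cv2.connectedComponentsWithStats(m.astype(np.uint8),connectivity=4)
    return [(s[i,4],ce[i],l==i) for i in range(1,n) if s[i,4]>=amin]
def hsv(c): return [a.astype(int) for a in cv2.split(cv2.cvtColor(np.ascontiguousarray(c["image"]),cv2.COLOR_RGB2HSV))]
def beads(c,roi,z=0.029):
    """red and white bead tops (world xy) in pixel window roi=u0,v0,u1,v1"""
    u0,v0,u1,v1=roi; h,s,v=hsv(c); w=np.zeros(h.shape,bool); w[v0:v1,u0:u1]=1
    red=((h<8)|(h>172))&(s>150)&(v>90)&w; wh=(s<45)&(v>165)&w
    return red,wh
E
python3 - <<'E'
from h import *
for n in ("top","scene"):
    c=dict(np.load(n+"0.npz")); h,s,v=hsv(c)
    roi=(260,150,310,250) if n=="top" else (325,150,400,250)
    w=np.zeros(h.shape,bool); w[roi[1]:roi[3],roi[0]:roi[2]]=1
    b=max(blobs((h>100)&(h<130)&(s>120)&(v>60)&w,20),key=lambda t:t[0])
    pts=np.argwhere(b[2])[:,::-1].astype(float)
    P=ray(c,pts,0.060)[:,:2]; m=P.mean(0); U=np.linalg.svd(P-m,full_matrices=0)[2][0]
    t=(P-m)@U
    print(n,"handle n",b[0],"c",m.round(4),"dir",U.round(3),"ends",(m+U*t.min()).round(4),(m+U*t.max()).round(4))
    wood=(h>5)&(h<20)&(s>110)&(v>50)&w
    b=max(blobs(wood,100),key=lambda t:t[0]); 
    r=cv2.minAreaRect(ray(c,np.argwhere(b[2])[:,::-1],0.008)[:,:2].astype(np.float32)*1000); print("wood",r)
c=dict(np.load("top0.npz")); 
print("ball",ray(c,[286,154],0.055), "jar",ray(c,[356,147],.06),"petri",ray(c,[352,250],.015),"sc",ray(c,[183,245],0.01))
u0,v0,u1,v1=395,170,475,250
cv2.imwrite("pics/dish0.png",cv2.resize(c["image"][v0:v1,u0:u1,::-1],None,fx=7,fy=7,interpolation=cv2.INTER_CUBIC))
for n,roi in (("top",(400,175,475,245)),("scene",(140,195,235,270))):
    c=dict(np.load(n+"0.npz")); r,w=beads(c,roi)
    for nm,m in (("red",r),("white",w)):
        for a,ce,_ in blobs(m,8): print(n,nm,a,ce.round(1),ray(c,ce,0.029)[0,:2].round(4))
E
```

```text
top handle n 216 c [0.5342 0.1509] dir [-1.     0.024] ends [0.5835 0.1497] [0.4876 0.152 ]
wood ((563.7083740234375, 150.7529296875), (67.10831451416016, 174.64486694335938), 89.36005401611328)
scene handle n 183 c [0.5369 0.1532] dir [ 1.    -0.025] ends [0.4865 0.1544] [0.5849 0.152 ]
wood ((552.287109375, 153.2826690673828), (35.19645309448242, 150.2873992919922), 86.816162109375)
ball [[0.67792021 0.14660394 0.055     ]] jar [[ 0.68974286 -0.02062413  0.06      ]] petri [[ 0.44622264 -0.0063463   0.015     ]] sc [[0.46871425 0.40380403 0.01      ]]
top red 89 [446.5 216.2] [ 0.5215 -0.2361]
top red 85 [431.7 223.2] [ 0.5056 -0.1994]
scene red 96 [187.7 218.8] [ 0.5077 -0.1992]
scene red 97 [169.9 228.7] [ 0.524  -0.2357]
```

View pics/dish0.png

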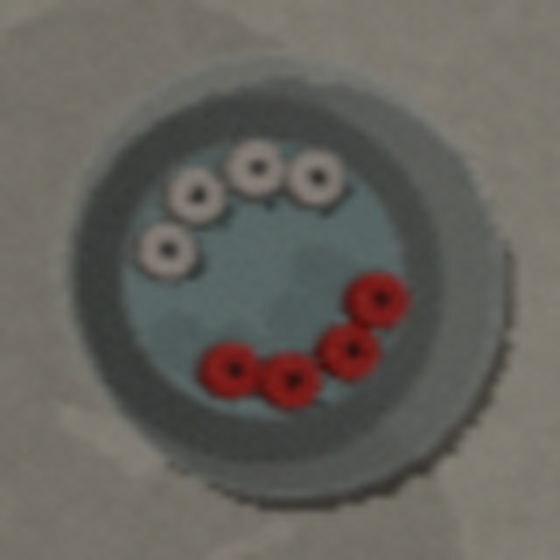

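The crop shows an 80 px window at 7x. White bead holes are at crop (168,249), (198,194), (258,168) and (317,176). Red holes are at (233,370), (293,380), (352,350) and (382,299). The rim centre is about (290,278), the floor centre about (265,280), and the middle of the dish is free.

```bash
cat >> h.py <<'E'
from scipy.spatial.transform import Rotation as Ro
YAW=-0.0245
def pose(g,lean,yaw=YAW):
    """TCP pose (4x4) with grasp point g, tool z leaning by lean (deg) along +x of the yawed frame"""
    T=np.eye(4); T[:3,:3]=(Ro.from_euler('z',yaw)*Ro.from_euler('y',-np.radians(lean))*Ro.from_euler('x',np.pi)).as_matrix()
    T[:3,3]=np.asarray(g)-.167*T[:3,2]; return T
def load(): return np.load("cmd.npy")
def fromstate(p,rpy):
    T=np.eye(4); T[:3,:3]=Ro.from_euler('xyz',rpy).as_matrix(); T[:3,3]=p; return T
def row(T0,T1):
    d=T0[:3,:3].T@(T1[:3,3]-T0[:3,3])/.25; r=Ro.from_matrix(T0[:3,:3].T@T1[:3,:3]).as_rotvec()/.5
    return np.r_[d,r].round(4)
def apply(T0,r):
    T=T0.copy(); T[:3,3]=T0[:3,3]+T0[:3,:3]@(np.array(r[:3])*.25); T[:3,:3]=T0[:3,:3]@Ro.from_rotvec(np.array(r[3:6])*.5).as_matrix(); return T
def go(*targets):
    """print final row of each call needed to visit targets; saves the commanded pose"""
    T=load()
    for G in targets:
        while 1:
            r=row(T,G); k=max(1,np.abs(r).max()/.98)
            n=int(np.ceil(k-1e-9))
            M=G.copy()
            if n>1:
                M[:3,3]=T[:3,3]+(G[:3,3]-T[:3,3])/n; M[:3,:3]=T[:3,:3]@Ro.from_rotvec(Ro.from_matrix(T[:3,:3].T@G[:3,:3]).as_rotvec()/n).as_matrix()
            r=row(T,M).round(3); rows=max(np.linalg.norm(r[:3])*4,np.linalg.norm(r[3:6])*28.65/10.7)
            print(list(map(float,r)),"rows>=%.1f"%rows); T=apply(T,r)
            if n==1: break
    np.save("cmd.npy",T)
E
python3 - <<'E'
from h import *
c=dict(np.load("top0.npz")); f=lambda p:np.array(p)/7+[395,170]-.43
print("rim",ray(c,f([290,278]),.036)[0],"floor",ray(c,f([265,280]),.013)[0])
B=ray(c,[f(p) for p in [(168,249),(198,194),(258,168),(317,176),(233,370),(293,380),(352,350),(382,299)]],.029)[:,:2]
print(B.round(4)); np.save("beads0.npy",B)
np.save("cmd.npy",fromstate([.1713,-.5225,.4045],[np.pi,0,.317]))
g=np.array([.549,.1517,.055])
go(pose(g+[0,0,.10],20))
E
```

```text
rim [ 0.53824857 -0.20969585  0.036     ] floor [ 0.5396384  -0.20761693  0.013     ]
[[ 0.5499 -0.1701]
 [ 0.5688 -0.1815]
 [ 0.5774 -0.2029]
 [ 0.5741 -0.2232]
 [ 0.5076 -0.1902]
 [ 0.5036 -0.2107]
 [ 0.5134 -0.2317]
 [ 0.5308 -0.2431]]
[0.687, -0.723, 0.123, -0.04, 0.23, 0.225] rows>=4.0
[0.584, -0.797, 0.182, -0.04, 0.231, 0.226] rows>=4.0
[0.466, -0.861, 0.225, -0.039, 0.23, 0.225] rows>=4.0
```

>>> carry_out --pt "0.687 -0.723 0.123 -0.04 0.23 0.225 1" --pt "0.687 -0.723 0.123 -0.04 0.23 0.225 1" --pt "0.687 -0.723 0.123 -0.04 0.23 0.225 1" --pt "0.687 -0.723 0.123 -0.04 0.23 0.225 1" --pt "0.687 -0.723 0.123 -0.04 0.23 0.225 1" --pt "0.687 -0.723 0.123 -0.04 0.23 0.225 1"

```text
clock: 0.85
eef_pos: [0.2784, -0.2976, 0.3743]
tool_rot: [3.127, -0.116, 0.206]
ft_force: [0.4, 0.3, -0.3]
grip_width: 0.0932
grasp_force: 0.0
```

>>> carry_out --pt "0.584 -0.797 0.182 -0.04 0.231 0.226 1" --pt "0.584 -0.797 0.182 -0.04 0.231 0.226 1" --pt "0.584 -0.797 0.182 -0.04 0.231 0.226 1" --pt "0.584 -0.797 0.182 -0.04 0.231 0.226 1" --pt "0.584 -0.797 0.182 -0.04 0.231 0.226 1" --pt "0.584 -0.797 0.182 -0.04 0.231 0.226 1"

```text
clock: 1.6
eef_pos: [0.3858, -0.0733, 0.3432]
tool_rot: [3.127, -0.233, 0.092]
ft_force: [0.0, 0.3, 0.2]
grip_width: 0.093
grasp_force: 0.0
```

>>> carry_out --pt "0.466 -0.861 0.225 -0.039 0.23 0.225 1" --pt "0.466 -0.861 0.225 -0.039 0.23 0.225 1" --pt "0.466 -0.861 0.225 -0.039 0.23 0.225 1" --pt "0.466 -0.861 0.225 -0.039 0.23 0.225 1" --pt "0.466 -0.861 0.225 -0.039 0.23 0.225 1" --pt "0.466 -0.861 0.225 -0.039 0.23 0.225 1" --pt "0.466 -0.861 0.225 -0.039 0.23 0.225 1"

```text
clock: 2.48
eef_pos: [0.4924, 0.1503, 0.3124]
tool_rot: [3.141, -0.349, -0.029]
ft_force: [-0.2, -0.9, 1.2]
grip_width: 0.093
grasp_force: 0.0
```

Run:
```python
from workcell import bot
from h import *
o=bot.observe(); print(o["joint_pos"].round(3),o["clock"])
M=fromstate(o["eef_pos"],o["tool_rot"]); print("meas-cmd",row(load(),M), (M-load())[:3,3].round(4))
g=np.array([.549,.1517,.055])
c=bot.camera("wrist"); np.savez("w1.npz",**c); cv2.imwrite("pics/w1.png",c["image"][:,:,::-1])
go(pose(g,20))
```

```text
[ 0.095  0.194  1.896 -0.065  0.706  1.737] 2.475
meas-cmd [ 0.0027  0.0112 -0.0008 -0.0037 -0.0002  0.0081] [ 0.0005 -0.0028  0.0004]
[-0.137, 0.0, 0.376, -0.0, 0.0, 0.0] rows>=1.6
```

View pics/w1.png

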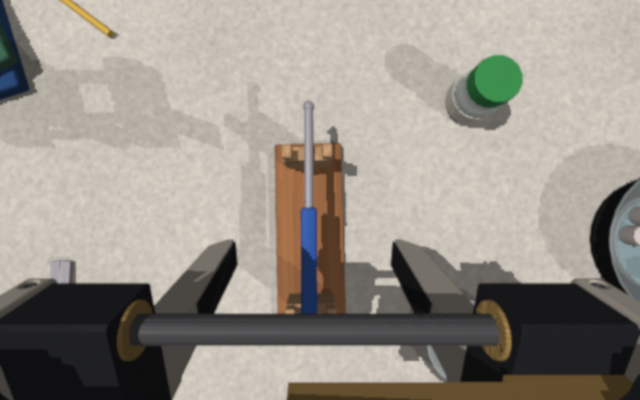

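The wrist view shows the handle at (308,208-310) midway between the fingers at 235 and 392, the ball at (308,105), and nothing in the way. I will descend, check, and close.

>>> carry_out --pt "-0.07 0 0.19 0 0 0 1" --pt "-0.137 0 0.376 0 0 0 1" --pt "-0.137 0 0.376 0 0 0 1" --pt "-0.137 0 0.376 0 0 0 1" --pt "-0.137 0 0.376 0 0 0 1"

```text
clock: 3.15
eef_pos: [0.4932, 0.1528, 0.2147]
tool_rot: [-3.141, -0.354, -0.025]
ft_force: [0.0, 0.3, 1.1]
grip_width: 0.0932
grasp_force: 0.0
```

Run:
```python
from workcell import bot
from h import *
o=bot.observe(); M=fromstate(o["eef_pos"],o["tool_rot"]); print("cmd err",(M-load())[:3,3].round(4), "grasp pt",(M[:3,3]+.167*M[:3,2]).round(4))
c=dict(np.load("w1.npz")); print("ball",ray(c,[308.5,106],.055),"handle front",ray(c,[308.5,209],.06),"stand front corners",ray(c,[[276,146],[342,146]],.008))
```

```text
cmd err [ 0.0014 -0.0004  0.0027] grasp pt [0.551  0.1514 0.058 ]
ball [[0.67599741 0.14922077 0.055     ]] handle front [[0.58426327 0.15175785 0.06      ]] stand front corners [[0.6520461  0.18453714 0.008     ]
 [0.65002616 0.11591292 0.008     ]]
```

>>> carry_out --pt "0 0 0 0 0 0 -1" --pt "0 0 0 0 0 0 -1" --pt "0 0 0 0 0 0 -1" --pt "0 0 0 0 0 0 -1" --pt "0 0 0 0 0 0 -1" --pt "0 0 0 0 0 0 -1" --pt "0 0 0 0 0 0 -1" --pt "0 0 0 0 0 0 -1" --squeeze 45

```text
clock: 4.15
eef_pos: [0.4921, 0.1529, 0.2122]
tool_rot: [-3.142, -0.349, -0.025]
ft_force: [0.0, 0.1, -0.2]
grip_width: 0.0175
grasp_force: 0.0
```

Run:
```python
from workcell import bot
from h import *
np.save("pick.npy",load())
o=bot.observe(); M=fromstate(o["eef_pos"],o["tool_rot"]); print("cmd err",(M-load())[:3,3].round(4), "grasp pt",(M[:3,3]+.167*M[:3,2]).round(4)); np.save("pickmeas.npy",M)
g=np.array([.549,.1517,.055])
# ball relative to grasp when rod is 60 deg down
d=np.array([np.cos(YAW)*.5,np.sin(YAW)*.5,-.866]); 
B=np.array([.539,-.2085,.070]); gs=B-.125*d; print(gs)
go(pose(g+[0,0,.09],20))
go(pose(g+[0,-.02,.15],-40))
go(pose(gs,-40))
```

```text
cmd err [ 0.0002 -0.0002  0.0002] grasp pt [0.5491 0.1515 0.0553]
[ 0.47651876 -0.2069689   0.17825   ]
[0.123, 0.0, -0.338, -0.0, 0.0, 0.0] rows>=1.4
[0.221, 0.027, 0.036, -0.0, -0.698, 0.0] rows>=1.9
[0.22, 0.027, -0.041, -0.0, -0.698, 0.0] rows>=1.9
[0.193, 0.026, -0.114, -0.0, -0.698, 0.0] rows>=1.9
[-0.064, 0.681, 0.124, 0.0, -0.0, 0.0] rows>=2.8
[-0.064, 0.68, 0.123, 0.0, -0.0, 0.0] rows>=2.8
```

>>> carry_out --pt "0 0 0 0 0 0 -1" --pt "0 0 0 0 0 0 -1" --pt "0 0 0 0 0 0 -1" --squeeze 45

```text
clock: 4.53
eef_pos: [0.492, 0.1529, 0.2122]
tool_rot: [-3.142, -0.349, -0.025]
ft_force: [0.5, 0.1, -0.4]
grip_width: 0.0136
grasp_force: 45.0
```

>>> carry_out --pt "0.03 0 -0.085 0 0 0 -1" --pt "0.06 0 -0.17 0 0 0 -1" --pt "0.123 0 -0.338 0 0 0 -1" --pt "0.123 0 -0.338 0 0 0 -1" --pt "0.123 0 -0.338 0 0 0 -1"

```text
clock: 5.15
eef_pos: [0.4915, 0.1529, 0.3016]
tool_rot: [3.142, -0.348, -0.025]
ft_force: [0.6, 0.4, -1.7]
grip_width: 0.0133
grasp_force: 45.0
```

>>> carry_out --pt "0.11 0.013 0.018 0 -0.35 0 -1" --pt "0.221 0.027 0.036 0 -0.698 0 -1" --pt "0.221 0.027 0.036 0 -0.698 0 -1" --pt "0.221 0.027 0.036 0 -0.698 0 -1"

```text
clock: 5.65
eef_pos: [0.5458, 0.1449, 0.3106]
tool_rot: [3.141, 0.001, -0.025]
ft_force: [-0.3, -0.1, -0.8]
grip_width: 0.0133
grasp_force: 45.0
```

>>> carry_out --pt "0.11 0.013 -0.02 0 -0.35 0 -1" --pt "0.22 0.027 -0.041 0 -0.698 0 -1" --pt "0.22 0.027 -0.041 0 -0.698 0 -1" --pt "0.22 0.027 -0.041 0 -0.698 0 -1"

```text
clock: 6.15
eef_pos: [0.6003, 0.1372, 0.3222]
tool_rot: [3.142, 0.346, -0.024]
ft_force: [-0.3, 0.4, -1.6]
grip_width: 0.0132
grasp_force: 45.0
```

>>> carry_out --pt "0.1 0.013 -0.057 0 -0.35 0 -1" --pt "0.193 0.026 -0.114 0 -0.698 0 -1" --pt "0.193 0.026 -0.114 0 -0.698 0 -1" --pt "0.193 0.026 -0.114 0 -0.698 0 -1" --pt "0.193 0.026 -0.114 0 -0.698 0 -1"

```text
clock: 6.78
eef_pos: [0.6552, 0.1295, 0.335]
tool_rot: [-3.141, 0.694, -0.024]
ft_force: [0.2, -0.4, -1.2]
grip_width: 0.0136
grasp_force: 45.0
```

Run:
```python
from workcell import bot
from h import *
o=bot.observe(); print(o["joint_pos"].round(3),o["clock"],o["grip_width"],o["grasp_force"])
M=fromstate(o["eef_pos"],o["tool_rot"]); print(o["tool_rot"],o["eef_pos"])
# expected cmd before last two moves
T=load(); 
for r in ([-0.064,0.68,0.123,0,0,0],[-0.064,0.681,0.124,0,0,0]): T[:3,3]-=T[:3,:3]@(np.array(r[:3])*.25)
print("err",(M-T)[:3,3].round(4), row(T,M)[3:]*.5)
g=M[:3,3]+.167*M[:3,2]; print("grasp",g)
c=bot.camera("scene"); np.savez("s2.npz",**c); cv2.imwrite("pics/s2.png",c["image"][:300,120:520,::-1])
```

```text
[0.021 0.753 1.002 0.033 2.079 1.621] 6.775 0.013550758672133113 44.99874472618103
[-3.14131344  0.69354345 -0.02360805] [0.65521649 0.12950585 0.33496571]
err [-0.0012  0.0004  0.0021] [-0.0003  0.0045 -0.0006]
grasp [0.54848991 0.13207257 0.20654511]
```

View pics/s2.png

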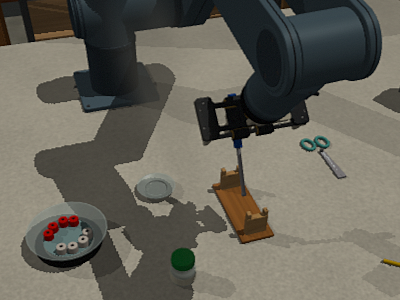

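The scene view crop shows the rod held steeply with its ball down, just above the stand and clear of the jar at (183,258) and the petri dish at (155,187). Next is the dish.

>>> carry_out --pt "-0.016 0.17 0.031 0 0 0 -1" --pt "-0.032 0.34 0.062 0 0 0 -1" --pt "-0.048 0.51 0.093 0 0 0 -1" --pt "-0.064 0.681 0.124 0 0 0 -1" --pt "-0.064 0.681 0.124 0 0 0 -1"

```text
clock: 7.45
eef_pos: [0.6191, -0.0431, 0.3207]
tool_rot: [3.14, 0.696, -0.029]
ft_force: [1.0, 0.8, -1.2]
grip_width: 0.0137
grasp_force: 45.0
```

>>> carry_out --pt "-0.016 0.17 0.031 0 0 0 -1" --pt "-0.032 0.34 0.062 0 0 0 -1" --pt "-0.048 0.51 0.093 0 0 0 -1" --pt "-0.064 0.68 0.123 0 0 0 -1" --pt "-0.064 0.68 0.123 0 0 0 -1" --pt "-0.064 0.68 0.123 0 0 0 -1" --pt "-0.064 0.68 0.123 0 0 0 -1"

```text
clock: 8.32
eef_pos: [0.5844, -0.208, 0.3068]
tool_rot: [-3.141, 0.697, -0.022]
ft_force: [0.1, 0.7, -1.4]
grip_width: 0.0134
grasp_force: 45.0
```

Run:
```python
from workcell import bot
from h import *
o=bot.observe(); print(o["ft_force"]); M=fromstate(o["eef_pos"],o["tool_rot"]); print("err",(M-load())[:3,3].round(4), row(load(),M)[3:]*.5)
ims=[]
for n,(u,v) in (("scene",(187,225)),("top",(436,205))):
    c=bot.camera(n); np.savez(n+"3.npz",**c); ims.append(cv2.resize(np.ascontiguousarray(c["image"][v-50:v+50,u-65:u+65,::-1]),None,fx=3,fy=3,interpolation=cv2.INTER_CUBIC))
cv2.imwrite("pics/d3.png",np.hstack(ims))
```

```text
[ 0.14135388  0.6897309  -1.37966228]
err [0.0005 0.0015 0.0007] [-0.0009   0.00095 -0.00145]
```

View pics/d3.png

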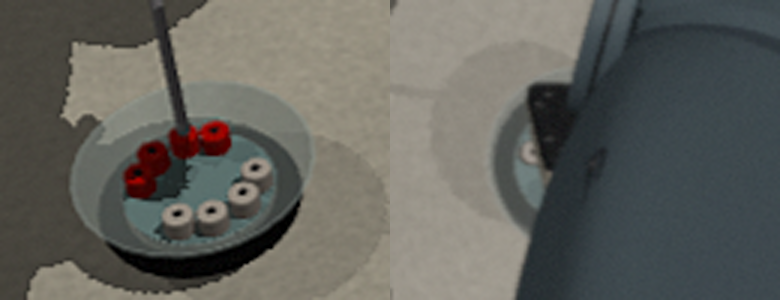

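Left half: the scene view, with the ball at crop (181,137), hanging above the middle of the dish on the red side in this view. Right half: the top view is blocked by the arm, so I will use the scene camera from here.

Run:
```python
from h import *
c=dict(np.load("scene3.npz")); uv=[187-65+181/3,225-50+137/3]; print(ray(c,uv,.07),ray(c,uv,.06))
r,w=beads(c,(140,195,235,270)); h,s,v=hsv(c)
f=lambda p:[187-65+p[0]/3,225-50+p[1]/3]
for p in [(257,160),(243,191),(212,205),(178,214)]: print(h[int(f(p)[1])-1:int(f(p)[1])+2,int(f(p)[0])+1:int(f(p)[0])+3].tolist(),s[int(f(p)[1]),int(f(p)[0])+2],v[int(f(p)[1]),int(f(p)[0])+2],ray(c,f(p),.029)[0,:2].round(4))
```

```text
[[ 0.55141221 -0.20859419  0.07      ]] [[ 0.54121789 -0.20891901  0.06      ]]
[[70, 84], [17, 17], [16, 15]] 34 151 [ 0.5458 -0.1659]
[[17, 17], [16, 15], [18, 16]] 31 146 [ 0.5699 -0.179 ]
[[17, 19], [16, 16], [12, 17]] 36 158 [ 0.5756 -0.1995]
[[18, 17], [15, 16], [19, 17]] 34 141 [ 0.5765 -0.2208]
```

>>> carry_out --pt "0.056 0 0.067 0 0 0 -1" --pt "0.1 0 0.119 0 0 0 -1" --pt "0.113 0 0.135 0 0 0 -1" --pt "0.113 0 0.135 0 0 0 -1" --pt "0.116 0 0.138 0 0 0 -1" --pt "0.118 0 0.141 0 0 0 -1"

```text
clock: 9.18
eef_pos: [0.5841, -0.2098, 0.261]
tool_rot: [3.141, 0.697, -0.025]
ft_force: [-0.1, -0.0, -1.2]
grip_width: 0.0137
grasp_force: 45.0
```

>>> carry_out --pt "0.0026 0 0.0031 0 0 0 -1" --pt "0.005 0 0.006 0 0 0 -1" --pt "0.0077 0 0.0092 0 0 0 -1" --pt "0.0077 0 0.0092 0 0 0 -1"

```text
clock: 9.68
eef_pos: [0.5839, -0.2097, 0.2573]
tool_rot: [-3.141, 0.698, -0.024]
ft_force: [0.0, -0.1, -1.1]
grip_width: 0.0139
grasp_force: 45.0
```

>>> carry_out --pt "0.0026 0 0.0031 0 0 0 -1" --pt "0.0026 0 0.0031 0 0 0 -1"

```text
clock: 9.93
eef_pos: [0.584, -0.2097, 0.2563]
tool_rot: [-3.141, 0.698, -0.024]
ft_force: [0.1, -0.9, -1.0]
grip_width: 0.0138
grasp_force: 45.0
```

>>> carry_out --pt "0.0026 0 0.0031 0 0 0 -1" --pt "0.0026 0 0.0031 0 0 0 -1"

```text
clock: 10.18
eef_pos: [0.5839, -0.2097, 0.2556]
tool_rot: [3.141, 0.698, -0.025]
ft_force: [-1.2, 0.1, 0.8]
grip_width: 0.0134
grasp_force: 45.0
```

>>> carry_out --pt "0.0016 0 0.0018 0 0 0 -1" --pt "0.0016 0 0.0018 0 0 0 -1"

```text
clock: 10.42
eef_pos: [0.5838, -0.2097, 0.2552]
tool_rot: [3.141, 0.699, -0.025]
ft_force: [-1.1, 0.2, 4.4]
grip_width: 0.0134
grasp_force: 45.0
```

Run:
```python
from workcell import bot
from h import *
T=load()
for r in ([.118,0,.141],[.0077,0,.0092],[.0026,0,.0031],[.0026,0,.0031],[.0016,0,.0018]): T=apply(T,r+[0,0,0])
np.save("cmd.npy",T); np.save("touch.npy",T)
f=[]
for i in range(3):
    o=bot.observe(); f.append(o["ft_force"].round(2)); c=bot.camera("scene")
print(f,o["wrist_torque"]); M=fromstate(o["eef_pos"],o["tool_rot"]); print("err",(M-T)[:3,3].round(4))
np.savez("scene4.npz",**c)
d=np.r_[np.cos(YAW)*.5,np.sin(YAW)*.5,-.866]; print("ball nominal",(T[:3,3]+.167*T[:3,2])+.125*d)
```

```text
[array([-1.12,  0.17,  4.36]), array([-0.92,  0.8 ,  4.59]), array([-1.26,  0.24,  2.82])] [0.01167572 0.20170499 0.02655352]
err [-0.     -0.0002  0.0007]
ball nominal [ 0.53904545 -0.20837009  0.01831932]
```

The bottom is felt at about 5 N. I will lift about 2 mm and start by sweeping the white beads along the ring.

```bash
cat >> h.py <<'E'
C=np.array([.539,-.2085])
def stir(pts,z=2.0,tz=None):
    """rows (x,y,z tool shift) taking the ball to dish points (mm); z = mm above touch"""
    T0=load(); N=np.load("touch.npy"); out=[]
    for p in pts:
        T=N.copy(); T[:2,3]+=np.array(p[:2])/1e3+C-[.539,-.2084]; T[2,3]+=(p[2] if len(p)>2 else z)/1e3
        r=row(T0,T).round(3); out.append([float(a) for a in r[:3]])
    np.save("cmd.npy",apply(T0,out[-1]+[0,0,0])); print("[["+", 0, 0, 0, -1], [".join(str(r)[1:-1] for r in out)+", 0, 0, 0, -1]]",len(out))
def pol(r,a): return (r*np.cos(np.radians(a)),r*np.sin(np.radians(a)))
def look(name,c):
    f=lambda u,v:None
    np.savez(name+".npz",**c)
    cv2.imwrite(f"pics/{name}.png",cv2.resize(np.ascontiguousarray(c["image"][190:275,135:240,::-1]),None,fx=6,fy=6,interpolation=cv2.INTER_CUBIC))
def crop2dish(name,pts,z=.029):
    c=dict(np.load(name+".npz")); P=ray(c,[(135+p[0]/6-.4,190+p[1]/6-.4) for p in pts],z)[:,:2]
    return (P-C)*1000
E
python3 - <<'E'
from h import *
stir([(0,0),(-7,17),(-14,34)]+[pol(37,a) for a in (100,88,76,64,52,40)])
stir([(14,12),(0,0),(-7,17),pol(37,112),pol(37,124),pol(37,136),pol(37,148),pol(37,160),pol(37,172),(-20,0)])
E
```

```text
[[-0.005, 0.0, -0.006, 0, 0, 0, -1], [-0.028, -0.067, 0.013, 0, 0, 0, -1], [-0.051, -0.134, 0.032, 0, 0, 0, -1], [-0.028, -0.145, 0.013, 0, 0, 0, -1], [-0.004, -0.148, -0.007, 0, 0, 0, -1], [0.02, -0.144, -0.027, 0, 0, 0, -1], [0.042, -0.134, -0.046, 0, 0, 0, -1], [0.062, -0.118, -0.063, 0, 0, 0, -1], [0.08, -0.098, -0.078, 0, 0, 0, -1]] 9
[[-0.043, 0.049, 0.037, 0, 0, 0, -1], [-0.085, 0.098, 0.072, 0, 0, 0, -1], [-0.108, 0.031, 0.091, 0, 0, 0, -1], [-0.13, -0.037, 0.11, 0, 0, 0, -1], [-0.151, -0.022, 0.127, 0, 0, 0, -1], [-0.169, -0.002, 0.142, 0, 0, 0, -1], [-0.183, 0.023, 0.154, 0, 0, 0, -1], [-0.193, 0.051, 0.162, 0, 0, 0, -1], [-0.198, 0.081, 0.166, 0, 0, 0, -1], [-0.146, 0.1, 0.123, 0, 0, 0, -1]] 10
```

>>> carry_out --pt "-0.005 0.0 -0.006 0 0 0 -1" --pt "-0.028 -0.067 0.013 0 0 0 -1" --pt "-0.051 -0.134 0.032 0 0 0 -1" --pt "-0.028 -0.145 0.013 0 0 0 -1" --pt "-0.004 -0.148 -0.007 0 0 0 -1" --pt "0.02 -0.144 -0.027 0 0 0 -1" --pt "0.042 -0.134 -0.046 0 0 0 -1" --pt "0.062 -0.118 -0.063 0 0 0 -1" --pt "0.08 -0.098 -0.078 0 0 0 -1" --pt "0.08 -0.098 -0.078 0 0 0 -1"

```text
clock: 11.82
eef_pos: [0.6129, -0.1868, 0.2566]
tool_rot: [3.141, 0.697, -0.026]
ft_force: [-1.3, -3.1, -1.2]
grip_width: 0.0137
grasp_force: 45.2
```

Run:
```python
from workcell import bot
from h import *
print(bot.observe()["ft_force"]); look("s5",bot.camera("scene"))
```

```text
[-1.27620504 -3.1355945  -1.20053814]
```

View pics/s5.png

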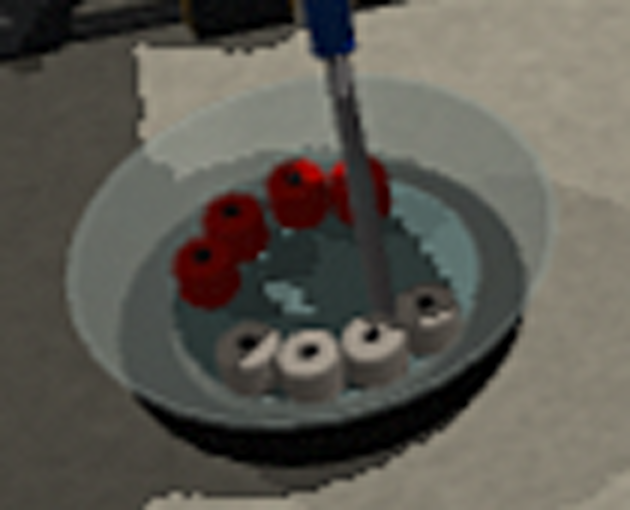

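The scene crop (6x) shows reds at (203,255), (232,210), (295,178) and (365,180). Whites are at (428,302), (375,335), (310,350) and (250,342), so they have shifted only a little along the ring. The rod foot is at (382,318). I'll measure from now on by detecting the dark holes.

```bash
cat >> h.py <<'E'
def find(c,z=.029):
    """bead holes as dish mm: coloured top-face masks -> dark hole peaks; returns list (colour,x,y,score)"""
    I=cv2.resize(np.ascontiguousarray(c["image"][190:275,135:240]),None,fx=6,fy=6,interpolation=cv2.INTER_CUBIC)
    h,s,v=[a.astype(int) for a in cv2.split(cv2.cvtColor(I,cv2.COLOR_RGB2HSV))]
    red=((h<10)|(h>170))&(s>140)&(v>60); wh=(s<80)&((h<30)|(h>150))&(v>75)
    out=[]
    K=cv2.getStructuringElement(cv2.MORPH_ELLIPSE,(31,25))
    for nm,m,ch in (("R",red,I[:,:,0]),("W",wh,I.min(2))):
        g=cv2.GaussianBlur(ch,(0,0),2); bh=cv2.morphologyEx(g,cv2.MORPH_BLACKHAT,K).astype(float)
        frac=cv2.GaussianBlur(m.astype(np.float32),(0,0),14)
        bh[frac<.45]=0
        pk=(bh==cv2.dilate(bh,np.ones((25,25))))&(bh>14)
        for y,x in np.argwhere(pk):
            P=(ray(c,[135+x/6-.4,190+y/6-.4],z)[0,:2]-C)*1000
            if np.hypot(*P)<60: out.append((nm,round(P[0]),round(P[1]),round(bh[y,x]),(int(x),int(y))))
    return out
E
python3 - <<'E'
from h import *
for n in ("scene0","scene4","s5"): print(n,*find(dict(np.load(n+".npz"))),sep="\n ")
print(crop2dish("s5",[(203,255),(232,210),(295,178),(365,180),(428,302),(375,335),(310,350),(250,342)]).round().tolist(),crop2dish("s5",[(382,318)],.02))
E
```

```text
scene0
 ('R', -35, 10, 50, (320, 166))
 ('R', -31, 19, 119, (349, 170))
 ('R', -30, 20, 119, (350, 170))
 ('R', -34, -1, 132, (287, 176))
 ('R', -29, -11, 71, (256, 194))
 ('R', -24, -22, 127, (225, 211))
 ('R', -24, -22, 127, (226, 211))
 ('R', -17, -29, 52, (205, 231))
 ('R', -17, -29, 52, (205, 232))
 ('R', -17, -29, 52, (206, 232))
 ('R', -8, -33, 127, (197, 254))
 ('R', -8, -33, 127, (198, 254))
 ('R', -7, -33, 127, (197, 255))
 ('R', -7, -33, 127, (198, 255))
 ('R', -3, -21, 20, (237, 256))
 ('R', -3, -21, 20, (237, 257))
 ('W', 12, 40, 107, (432, 245))
 ('W', 12, 39, 107, (431, 246))
 ('W', 12, 40, 107, (432, 246))
 ('W', 22, 34, 59, (421, 271))
 ('W', 22, 34, 59, (421, 272))
 ('W', 30, 29, 115, (407, 294))
 ('W', 37, 17, 52, (375, 317))
 ('W', 40, 7, 112, (344, 331))
 ('W', 40, 7, 112, (345, 331))
 ('W', 36, -13, 113, (276, 337))
 ('W', 36, -13, 113, (277, 337))
 ('W', 36, -13, 113, (276, 338))
 ('W', 40, -3, 40, (312, 338))
 ('W', 40, -3, 40, (311, 339))
 ('W', 40, -3, 40, (312, 339))
 ('W', 40, -3, 40, (313, 339))
 ('W', 40, -3, 40, (311, 340))
scene4
 ('R', -30, 19, 69, (3
[... 1912 characters left out ...]
4, 17, (432, 317))
 ('W', 43, 35, 17, (433, 317))
 ('W', 43, 35, 17, (434, 317))
 ('W', 45, 26, 28, (406, 330))
 ('W', 41, 5, 74, (337, 335))
 ('W', 41, 5, 74, (337, 336))
 ('W', 45, 15, 122, (371, 336))
 ('W', 45, 15, 122, (372, 336))
 ('W', 36, -11, 48, (283, 337))
 ('W', 37, -11, 48, (283, 339))
 ('W', 36, -22, 65, (249, 344))
 ('W', 44, -4, 127, (310, 350))
 ('W', 45, -4, 127, (309, 351))
 ('W', 45, -4, 127, (310, 351))
 ('W', 55, 23, 18, (401, 354))
 ('W', 44, -15, 51, (273, 358))
 ('W', 45, -16, 51, (272, 360))
 ('W', 45, -16, 51, (273, 360))
[[-7.0, -31.0], [-24.0, -20.0], [-32.0, 2.0], [-24.0, 24.0], [36.0, 34.0], [44.0, 16.0], [44.0, -4.0], [35.0, -21.0]] [[29.73493508 19.32262799]]
```

Run:
```python
from h import *
np.save("cmd.npy",apply(np.load("touch.npy"),[0.08,-0.098,-0.078,0,0,0]))
stir([(18,14),(4,20),(-6,32),(-14,42,4),(-22,42,4),(-28,39,4),(-26,34,4),(-22,28,3),(-16,20,3),(-10,13,3)])
stir([(-4,6,3),(-1,2,3),(-10,13,3),(-22,25,3),(-34,22,3)])
```

```text
[[-0.031, 0.041, 0.026, 0, 0, 0, -1], [-0.074, 0.018, 0.063, 0, 0, 0, -1], [-0.106, -0.029, 0.089, 0, 0, 0, -1], [-0.136, -0.068, 0.104, 0, 0, 0, -1], [-0.161, -0.067, 0.125, 0, 0, 0, -1], [-0.179, -0.055, 0.14, 0, 0, 0, -1], [-0.172, -0.035, 0.135, 0, 0, 0, -1], [-0.157, -0.011, 0.127, 0, 0, 0, -1], [-0.138, 0.02, 0.111, 0, 0, 0, -1], [-0.119, 0.047, 0.095, 0, 0, 0, -1]] 10
[[0.019, 0.028, -0.016, 0, 0, 0, -1], [0.028, 0.044, -0.024, 0, 0, 0, -1], [-0.0, 0.0, 0.0, 0, 0, 0, -1], [-0.038, -0.046, 0.032, 0, 0, 0, -1], [-0.074, -0.033, 0.063, 0, 0, 0, -1]] 5
```

>>> carry_out --pt "-0.031 0.041 0.026 0 0 0 -1" --pt "-0.074 0.018 0.063 0 0 0 -1" --pt "-0.106 -0.029 0.089 0 0 0 -1" --pt "-0.136 -0.068 0.104 0 0 0 -1" --pt "-0.161 -0.067 0.125 0 0 0 -1" --pt "-0.179 -0.055 0.14 0 0 0 -1" --pt "-0.172 -0.035 0.135 0 0 0 -1" --pt "-0.157 -0.011 0.127 0 0 0 -1" --pt "-0.138 0.02 0.111 0 0 0 -1" --pt "-0.119 0.047 0.095 0 0 0 -1"

```text
clock: 13.12
eef_pos: [0.5747, -0.1975, 0.2576]
tool_rot: [-3.142, 0.698, -0.025]
ft_force: [0.7, -0.4, -1.2]
grip_width: 0.0139
grasp_force: 45.0
```

>>> carry_out --pt "0.019 0.028 -0.016 0 0 0 -1" --pt "0.028 0.044 -0.024 0 0 0 -1" --pt "0.028 0.044 -0.024 0 0 0 -1"

```text
clock: 13.5
eef_pos: [0.5832, -0.2082, 0.2577]
tool_rot: [-3.141, 0.698, -0.025]
ft_force: [0.1, -0.2, -1.0]
grip_width: 0.0135
grasp_force: 45.0
```

Run:
```python
from workcell import bot
from h import *
c=bot.camera("scene"); look("s6",c)
```

```text
(no output)
```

View pics/s6.png

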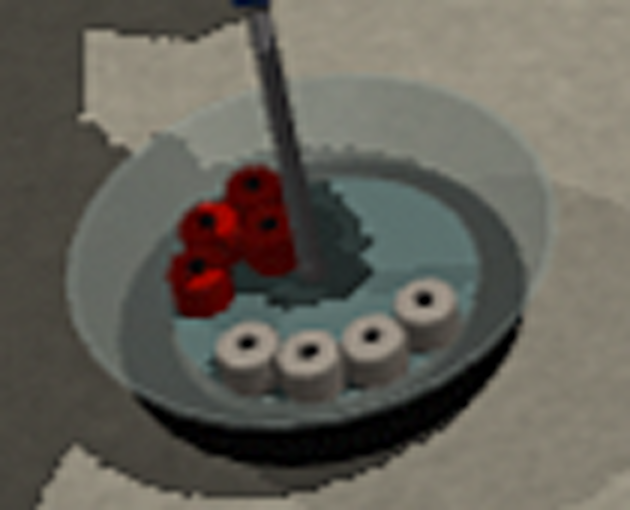

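The crop shows the reds clustered at (255,185), (207,222), (269,224) and (198,265). The whites lie in an arc at (425,299), (372,335), (309,351) and (248,342). The rod foot is at (312,272).

```bash
cat >> h.py <<'E'
def beadlist(c):
    L=sorted(find(c),key=lambda t:-t[3]); out=[]
    for t in L:
        if t[3]>30 and all(np.hypot(t[1]-o[1],t[2]-o[2])>15 for o in out): out.append(t)
    out.sort(key=lambda t:t[0])
    return out
def report(c):
    L=beadlist(c); S=np.load("beads0.npy"); S=(S-C)*1e3
    for t in L:
        d=[np.hypot(t[1]-o[1],t[2]-o[2]) for o in L if o[0]!=t[0]]
        print(t[:4],t[4],"near %.0f"%min(d or [99]))
E
python3 - <<'E'
from h import *
np.save("cmd.npy",apply(apply(np.load("cmd.npy"),[0]*6),[0]*6))
report(dict(np.load("s6.npz")))
print(crop2dish("s6",[(255,185),(207,222),(269,224),(198,265),(425,299),(372,335),(309,351),(248,342)]).round().tolist(),crop2dish("s6",[(312,272)],.021))
E
```

```text
('R', -3, -34, 75) (196, 265) near 40
('R', -22, -28, 73) (206, 220) near 57
('R', -14, -9, 73) (269, 224) near 51
('R', -34, -12, 68) (252, 183) near 70
('W', 34, 33, 127) (424, 299) near 64
('W', 45, 15, 125) (371, 336) near 64
('W', 35, -22, 125) (247, 343) near 40
('W', 44, -4, 123) (310, 350) near 56
[[-33.0, -11.0], [-21.0, -28.0], [-14.0, -9.0], [-3.0, -33.0], [34.0, 34.0], [44.0, 15.0], [45.0, -4.0], [35.0, -22.0]] [[3.79566156 0.94470741]]
```

Run:
```python
from h import *
# commanded now: (-1,2,3)
N=np.load("touch.npy"); T=N.copy(); T[:3,3]+=np.array([-.001,.002-.0001,.003]); np.save("cmd.npy",T)
stir([(-8,12,3),(-18,13,3),(-28,6,3),(-27,-2,3),(-22,-8,3),(-14,-10,3),(-7,-10,3),(-1,-8,3),(3,-6,3),(3,-6,3)])
```

```text
[[-0.022, -0.039, 0.019, 0, 0, 0, -1], [-0.053, -0.042, 0.044, 0, 0, 0, -1], [-0.083, -0.013, 0.07, 0, 0, 0, -1], [-0.079, 0.018, 0.067, 0, 0, 0, -1], [-0.064, 0.042, 0.053, 0, 0, 0, -1], [-0.039, 0.049, 0.033, 0, 0, 0, -1], [-0.018, 0.049, 0.015, 0, 0, 0, -1], [0.001, 0.04, -0.001, 0, 0, 0, -1], [0.013, 0.032, -0.011, 0, 0, 0, -1], [0.013, 0.032, -0.011, 0, 0, 0, -1]] 10
```

>>> carry_out --pt "-0.022 -0.039 0.019 0 0 0 -1" --pt "-0.053 -0.042 0.044 0 0 0 -1" --pt "-0.083 -0.013 0.07 0 0 0 -1" --pt "-0.079 0.018 0.067 0 0 0 -1" --pt "-0.064 0.042 0.053 0 0 0 -1" --pt "-0.039 0.049 0.033 0 0 0 -1" --pt "-0.018 0.049 0.015 0 0 0 -1" --pt "0.001 0.04 -0.001 0 0 0 -1" --pt "0.013 0.032 -0.011 0 0 0 -1" --pt "0.013 0.032 -0.011 0 0 0 -1"

```text
clock: 14.8
eef_pos: [0.5874, -0.2155, 0.2577]
tool_rot: [-3.141, 0.698, -0.024]
ft_force: [0.6, 0.1, -0.8]
grip_width: 0.0136
grasp_force: 45.0
```

Run:
```python
from workcell import bot
from h import *
c=bot.camera("scene"); look("s7",c); report(c); print(bot.observe()["clock"],bot.observe()["ft_force"])
```

```text
('R', 13, -18, 142) (251, 289) near 22
('R', 7, -38, 85) (186, 290) near 32
('R', -30, -23, 72) (221, 200) near 65
('R', -14, -35, 71) (189, 242) near 51
('W', 34, 33, 128) (424, 299) near 55
('W', 35, -22, 127) (247, 343) near 22
('W', 45, 15, 124) (371, 336) near 46
('W', 44, -4, 123) (310, 350) near 34
14.85 [-0.45685346 -0.9608295  -0.07105513]
```

Run:
```python
from h import *
stir([(-8,4,3),(-20,8,4),(-32,6,6),(-41,-1,8.5),(-44,-8,9),(-45,-14,9.5),(-44,-19,9.5),(-44,-19,9.5)])
stir([(-40,-21,9),(-34,-22,6),(-27,-21,4),(-20,-19,3),(-13,-16,3),(-6,-13,3),(-2,-11,3),(-2,-11,3)])
```

```text
[[-0.035, -0.039, 0.029, 0, 0, 0, -1], [-0.074, -0.054, 0.057, 0, 0, 0, -1], [-0.116, -0.045, 0.082, 0, 0, 0, -1], [-0.15, -0.016, 0.097, 0, 0, 0, -1], [-0.159, 0.012, 0.102, 0, 0, 0, -1], [-0.163, 0.036, 0.103, 0, 0, 0, -1], [-0.16, 0.056, 0.1, 0, 0, 0, -1], [-0.16, 0.056, 0.1, 0, 0, 0, -1]] 8
[[0.014, 0.008, -0.009, 0, 0, 0, -1], [0.04, 0.011, -0.015, 0, 0, 0, -1], [0.066, 0.006, -0.027, 0, 0, 0, -1], [0.09, -0.002, -0.042, 0, 0, 0, -1], [0.112, -0.015, -0.059, 0, 0, 0, -1], [0.133, -0.028, -0.077, 0, 0, 0, -1], [0.145, -0.036, -0.087, 0, 0, 0, -1], [0.145, -0.036, -0.087, 0, 0, 0, -1]] 8
```

>>> carry_out --pt "-0.035 -0.039 0.029 0 0 0 -1" --pt "-0.074 -0.054 0.057 0 0 0 -1" --pt "-0.116 -0.045 0.082 0 0 0 -1" --pt "-0.15 -0.016 0.097 0 0 0 -1" --pt "-0.159 0.012 0.102 0 0 0 -1" --pt "-0.163 0.036 0.103 0 0 0 -1" --pt "-0.16 0.056 0.1 0 0 0 -1" --pt "-0.16 0.056 0.1 0 0 0 -1"

```text
clock: 15.85
eef_pos: [0.5403, -0.2294, 0.2642]
tool_rot: [-3.142, 0.698, -0.025]
ft_force: [-1.1, -0.3, -0.4]
grip_width: 0.0137
grasp_force: 45.0
```

>>> carry_out --pt "0.014 0.008 -0.009 0 0 0 -1" --pt "0.04 0.011 -0.015 0 0 0 -1" --pt "0.066 0.006 -0.027 0 0 0 -1" --pt "0.09 -0.002 -0.042 0 0 0 -1" --pt "0.112 -0.015 -0.059 0 0 0 -1" --pt "0.133 -0.028 -0.077 0 0 0 -1" --pt "0.145 -0.036 -0.087 0 0 0 -1" --pt "0.145 -0.036 -0.087 0 0 0 -1"

```text
clock: 16.85
eef_pos: [0.5823, -0.2206, 0.2578]
tool_rot: [-3.142, 0.698, -0.024]
ft_force: [0.2, 0.4, -1.1]
grip_width: 0.0136
grasp_force: 45.0
```

Run:
```python
from workcell import bot
from h import *
c=bot.camera("scene"); look("s8",c); report(c); print(bot.observe()["clock"],bot.observe()["ft_force"])
```

```text
('R', 21, -34, 141) (203, 318) near 20
('R', 25, 9, 135) (343, 297) near 20
('R', 0, -37, 68) (186, 274) near 39
('R', 6, 3, 67) (314, 259) near 38
('W', 36, -21, 128) (251, 344) near 20
('W', 45, -2, 128) (317, 350) near 23
('W', 43, 18, 127) (380, 331) near 20
('W', 32, 35, 126) (427, 294) near 27
16.9 [-0.2688611   0.72223636 -1.36557541]
```

All pairs are now within 42 mm, but white 3 and white 4 lie only 8-10 mm from where they started. I will push the white chain further round the ring from its +y end.

Run:
```python
from h import *
stir([(0,14,3),(8,28,3),(15.6,43,3),(21,41.7,3),(24.9,39.9,3),(28.5,37.6,3),(32,35,3),(32,35,3),(24,34,3),(14,28,3)])
```

```text
[[0.004, -0.1, -0.004, 0, 0, 0, -1], [0.028, -0.157, -0.024, 0, 0, 0, -1], [0.05, -0.218, -0.042, 0, 0, 0, -1], [0.066, -0.213, -0.056, 0, 0, 0, -1], [0.078, -0.206, -0.066, 0, 0, 0, -1], [0.09, -0.197, -0.076, 0, 0, 0, -1], [0.101, -0.187, -0.085, 0, 0, 0, -1], [0.101, -0.187, -0.085, 0, 0, 0, -1], [0.076, -0.182, -0.064, 0, 0, 0, -1], [0.046, -0.157, -0.039, 0, 0, 0, -1]] 10
```

>>> carry_out --pt "-0.025 -0.028 0.021 0 0 0 -1" --pt "-0.018 -0.092 0.015 0 0 0 -1" --pt "0.028 -0.157 -0.024 0 0 0 -1" --pt "0.05 -0.218 -0.042 0 0 0 -1" --pt "0.066 -0.213 -0.056 0 0 0 -1" --pt "0.078 -0.206 -0.066 0 0 0 -1" --pt "0.09 -0.197 -0.076 0 0 0 -1" --pt "0.101 -0.187 -0.085 0 0 0 -1" --pt "0.076 -0.182 -0.064 0 0 0 -1" --pt "0.046 -0.157 -0.039 0 0 0 -1"

```text
clock: 18.15
eef_pos: [0.5974, -0.1822, 0.2578]
tool_rot: [-3.142, 0.698, -0.024]
ft_force: [-0.2, 0.5, -0.8]
grip_width: 0.0133
grasp_force: 45.0
```

Run:
```python
from workcell import bot
from h import *
c=bot.camera("scene"); look("s9",c); report(c); print(bot.observe()["clock"],bot.observe()["ft_force"])
```

```text
('R', 25, 9, 142) (343, 297) near 21
('R', 6, 2, 74) (313, 259) near 39
('R', 6, -38, 72) (185, 289) near 40
('R', -13, -35, 69) (189, 244) near 56
('W', 46, 2, 134) (330, 348) near 22
('W', 42, 21, 130) (390, 325) near 21
('W', 40, -17, 125) (265, 349) near 30
18.2 [-0.3016758  -0.45008141 -1.6746884 ]
```

View pics/s9.png

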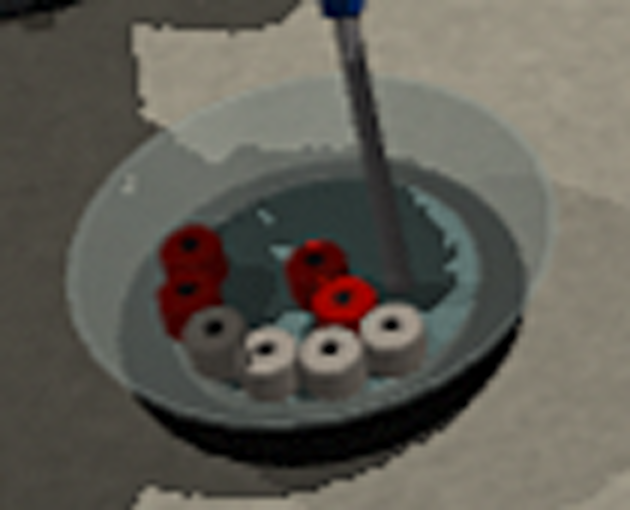

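The crop shows whites at (392,325), (329,349), (267,349) and (214,328, in shadow), and reds at (342,297), (315,258), (186,290) and (190,243). The whole chain moved about 15 mm and nothing is overlapped by the rod.

Run:
```python
from h import *
W=crop2dish("s9",[(391,325),(330,348),(266,349),(214,328)]); R=crop2dish("s9",[(343,297),(314,258),(186,289),(190,243)])
S=crop2dish("scene0",[(432,245),(407,294),(344,331),(276,337)])
D=np.linalg.norm(W[:,None]-R[None],axis=2); print(W.round().tolist(),D.min(0).round(1),D.min(1).round(1),np.linalg.norm(W-S,axis=1).round(1))
np.save("x.npy",W)
# now: lift 90 mm, then to stand
T0=load(); U=T0.copy(); U[2,3]+=.09
g=np.array([.549,.1517,.055])
go(U, pose(g+[0,-.02,.15],-40), pose(g+[0,0,.09],20))
```

```text
[[42.0, 22.0], [46.0, 2.0], [40.0, -17.0], [26.0, -31.0]] [20.8 39.4 20.5 39.4] [20.8 21.4 29.8 20.5] [35.2 30.5 24.2 20.5]
[-0.231, -0.0, -0.276, 0.0, 0.0, 0.0] rows>=1.4
[0.096, -0.624, -0.043, 0.0, -0.0, 0.0] rows>=2.5
[0.097, -0.624, -0.043, 0.0, -0.0, 0.0] rows>=2.5
[-0.142, -0.027, 0.173, -0.0, 0.698, 0.0] rows>=1.9
[-0.193, -0.027, 0.114, -0.0, 0.698, 0.0] rows>=1.9
[-0.22, -0.026, 0.042, -0.0, 0.698, 0.0] rows>=1.9
```

The result is 39.4 mm against the 42 mm limit. One small nudge of the centre red towards whites 3 and 4 will give more margin.

Run:
```python
from h import *
T=np.load("touch.npy").copy(); T[:3,3]+=np.array([.014,.0279,.003]); np.save("cmd.npy",T)
stir([(5,24,3),(-3,17,3),(0,12,3),(3,8,3),(3,8,3),(0,13,3),(0,13,40),(0,13,90)])
g=np.array([.549,.1517,.055])
go(pose(g+[0,-.02,.15],-40), pose(g+[0,0,.09],20))
```

```text
[[-0.027, 0.017, 0.023, 0, 0, 0, -1], [-0.051, 0.046, 0.043, 0, 0, 0, -1], [-0.042, 0.065, 0.035, 0, 0, 0, -1], [-0.032, 0.081, 0.027, 0, 0, 0, -1], [-0.032, 0.081, 0.027, 0, 0, 0, -1], [-0.042, 0.061, 0.035, 0, 0, 0, -1], [-0.137, 0.061, -0.078, 0, 0, 0, -1], [-0.265, 0.061, -0.232, 0, 0, 0, -1]] 8
[0.114, -0.654, -0.065, 0.0, -0.0, 0.0] rows>=2.7
[0.113, -0.655, -0.065, 0.0, -0.0, 0.0] rows>=2.7
[-0.142, -0.027, 0.173, -0.0, 0.698, 0.0] rows>=1.9
[-0.193, -0.026, 0.114, -0.0, 0.698, 0.0] rows>=1.9
[-0.22, -0.027, 0.042, -0.0, 0.698, 0.0] rows>=1.9
```

>>> carry_out --pt "-0.027 0.017 0.023 0 0 0 -1" --pt "-0.051 0.046 0.043 0 0 0 -1" --pt "-0.042 0.065 0.035 0 0 0 -1" --pt "-0.032 0.081 0.027 0 0 0 -1" --pt "-0.032 0.081 0.027 0 0 0 -1" --pt "-0.042 0.061 0.035 0 0 0 -1" --pt "-0.137 0.061 -0.078 0 0 0 -1" --pt "-0.265 0.061 -0.232 0 0 0 -1" --pt "-0.265 0.061 -0.232 0 0 0 -1"

```text
clock: 19.32
eef_pos: [0.5847, -0.1965, 0.3493]
tool_rot: [3.137, 0.691, -0.027]
ft_force: [-0.7, -0.4, -1.0]
grip_width: 0.0135
grasp_force: 45.0
```

Run:
```python
from workcell import bot
from h import *
c=bot.camera("scene"); look("s10",c); report(c); print(bot.observe()["clock"],bot.observe()["eef_pos"])
```

```text
('R', 6, -38, 143) (186, 289) near 21
('R', 26, 9, 142) (343, 298) near 20
('R', 12, -7, 139) (288, 279) near 28
('R', -13, -35, 66) (188, 244) near 39
('W', 45, 2, 131) (329, 348) near 20
('W', 42, 22, 125) (391, 325) near 21
('W', 26, -31, 125) (215, 327) near 21
('W', 40, -17, 123) (265, 349) near 30
19.375 [ 0.58442291 -0.19639048  0.3467945 ]
```

Mixing is done, so I take the rod back to the stand.

>>> carry_out --pt "0.028 -0.16 -0.016 0 0 0 -1" --pt "0.057 -0.327 -0.032 0 0 0 -1" --pt "0.086 -0.49 -0.049 0 0 0 -1" --pt "0.114 -0.654 -0.065 0 0 0 -1" --pt "0.114 -0.654 -0.065 0 0 0 -1"

```text
clock: 20.0
eef_pos: [0.6204, -0.0309, 0.337]
tool_rot: [-3.139, 0.701, -0.019]
ft_force: [-0.3, -0.8, -1.9]
grip_width: 0.0137
grasp_force: 45.0
```

>>> carry_out --pt "0.028 -0.16 -0.016 0 0 0 -1" --pt "0.057 -0.327 -0.032 0 0 0 -1" --pt "0.086 -0.49 -0.049 0 0 0 -1" --pt "0.113 -0.655 -0.065 0 0 0 -1" --pt "0.113 -0.655 -0.065 0 0 0 -1" --pt "0.113 -0.655 -0.065 0 0 0 -1"

```text
clock: 20.75
eef_pos: [0.6565, 0.1277, 0.3323]
tool_rot: [3.14, 0.7, -0.026]
ft_force: [-0.3, 0.4, -1.1]
grip_width: 0.0133
grasp_force: 45.0
```

>>> carry_out --pt "-0.07 -0.013 0.085 0 0.35 0 -1" --pt "-0.142 -0.027 0.173 0 0.698 0 -1" --pt "-0.142 -0.027 0.173 0 0.698 0 -1" --pt "-0.142 -0.027 0.173 0 0.698 0 -1"

```text
clock: 21.25
eef_pos: [0.6028, 0.1355, 0.3242]
tool_rot: [3.141, 0.35, -0.026]
ft_force: [1.1, 0.7, -0.7]
grip_width: 0.0135
grasp_force: 45.0
```

>>> carry_out --pt "-0.1 -0.013 0.057 0 0.35 0 -1" --pt "-0.193 -0.026 0.114 0 0.698 0 -1" --pt "-0.193 -0.026 0.114 0 0.698 0 -1" --pt "-0.193 -0.026 0.114 0 0.698 0 -1"

```text
clock: 21.75
eef_pos: [0.5494, 0.1441, 0.3139]
tool_rot: [3.142, 0.001, -0.025]
ft_force: [-0.2, 0.3, -0.5]
grip_width: 0.0135
grasp_force: 45.0
```

>>> carry_out --pt "-0.11 -0.013 0.021 0 0.35 0 -1" --pt "-0.22 -0.027 0.042 0 0.698 0 -1" --pt "-0.22 -0.027 0.042 0 0.698 0 -1" --pt "-0.22 -0.027 0.042 0 0.698 0 -1" --pt "-0.22 -0.027 0.042 0 0.698 0 -1"

```text
clock: 22.38
eef_pos: [0.495, 0.1524, 0.3034]
tool_rot: [-3.141, -0.349, -0.026]
ft_force: [-0.5, 0.7, -0.7]
grip_width: 0.0136
grasp_force: 45.0
```

Run:
```python
from workcell import bot
from h import *
o=bot.observe(); M=fromstate(o["eef_pos"],o["tool_rot"]); print("err",(M-load())[:3,3].round(4), row(load(),M)[3:]*.5,o["clock"])
c=bot.camera("wrist"); np.savez("w2.npz",**c)
s=bot.camera("scene"); np.savez("s11.npz",**s)
A=np.ascontiguousarray(c["image"][80:330,230:420,::-1]); B=np.ascontiguousarray(s["image"][130:260,300:420,::-1])
A=cv2.resize(A,None,fx=2,fy=2); B=cv2.resize(B,(int(120*500/130),500)); cv2.imwrite("pics/r.png",np.hstack([A,B[:,:400]]))
```

```text
err [ 0.0032 -0.0007  0.0015] [-0.0003  0.0005  0.0012] 22.375
```

View pics/r.png

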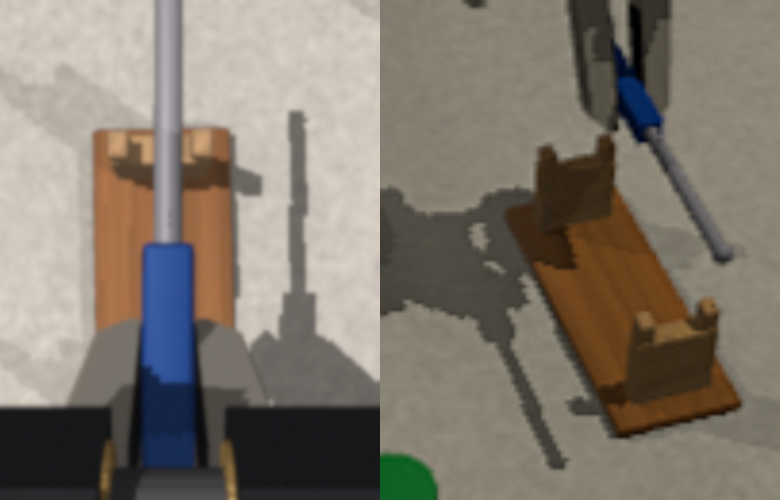

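Left: the wrist view, with the rod lined up over both forks. Right: the scene view, with the ball at crop (725,258), above the stand. I check how level the rod is from the ball's ray.

Run:
```python
from h import *
c=dict(np.load("s11.npz")); uv=[300+345/3.846-.4,130+258/3.846-.4]
# ray with the rod's distance from grasp = 125 mm: print heights against x
for z in np.arange(.12,.171,.01): print(z.round(3),ray(c,uv,z)[0].round(4), np.linalg.norm(ray(c,uv,z)[0]-[.5513,.151,.1465]).round(4))
w=dict(np.load("w2.npz")); h,s,v=hsv(w)
# ball top row in the wrist view
col=w["image"][:120,300:320].mean(axis=(1,2)); 
d=w["depth"]; print([ (r,d[r,314].round(3)) for r in range(0,200,12)])
T=w["world_from_camera"]
for r in range(0,200,20):
    z=d[r,314]; print(r,(T[:3,:3]@[(314-w["cx"])/w["fx"]*z,(r-w["cy"])/w["fy"]*z,z]+T[:3,3]).round(4))
```

```text
0.12 [0.6581 0.1609 0.12  ] 0.1105
0.13 [0.6674 0.1554 0.13  ] 0.1174
0.14 [0.6767 0.15   0.14  ] 0.1256
0.15 [0.686  0.1445 0.15  ] 0.1349
0.16 [0.6954 0.139  0.16  ] 0.1452
0.17 [0.7047 0.1336 0.17  ] 0.1561
[(0, np.float32(0.323)), (12, np.float32(0.322)), (24, np.float32(0.323)), (36, np.float32(0.167)), (48, np.float32(0.166)), (60, np.float32(0.166)), (72, np.float32(0.166)), (84, np.float32(0.167)), (96, np.float32(0.165)), (108, np.float32(0.165)), (120, np.float32(0.166)), (132, np.float32(0.165)), (144, np.float32(0.164)), (156, np.float32(0.165)), (168, np.float32(0.164)), (180, np.float32(0.164)), (192, np.float32(0.164))]
0 [8.095e-01 1.436e-01 3.000e-04]
20 [ 0.7894  0.1442 -0.0023]
40 [0.6769 0.1472 0.1505]
60 [0.6658 0.1475 0.1502]
80 [0.6548 0.1478 0.1501]
100 [0.6439 0.148  0.1496]
120 [0.6329 0.1483 0.1496]
140 [0.6219 0.1486 0.1497]
160 [0.6109 0.1489 0.1499]
180 [0.6001 0.1492 0.15  ]
```

The shaft's top is at z = 0.150 all along, so the rod is level and has not slipped in the grip. I lower it and let go.

>>> carry_out --pt "-0.06 0 0.165 0 0 0 -1" --pt "-0.1 0 0.275 0 0 0 -1" --pt "-0.112 0 0.308 0 0 0 -1" --pt "-0.117 0 0.321 0 0 0 -1" --pt "-0.12 0 0.33 0 0 0 -1" --pt "-0.122 0 0.335 0 0 0 -1" --pt "-0.122 0 0.335 0 0 0 -1"

```text
clock: 23.35
eef_pos: [0.4922, 0.1527, 0.2137]
tool_rot: [-3.141, -0.35, -0.025]
ft_force: [1.0, -0.5, -1.4]
grip_width: 0.0136
grasp_force: 45.0
```

Run:
```python
from workcell import bot
from h import *
o=bot.observe(); M=fromstate(o["eef_pos"],o["tool_rot"]); print("vs pick",(M-np.load("pickmeas.npy"))[:3,3].round(4),o["ft_force"],o["wrist_torque"],o["clock"])
```

```text
vs pick [ 0.0002 -0.0002  0.0015] [ 0.95949029 -0.52704231 -1.39592137] [0.06464643 0.20671683 0.01308705] 23.35
```

Lower another 1.2 mm, then open and retreat along the tool axis.

>>> carry_out --pt "-0.001 0 0.003 0 0 0 -1" --pt "-0.0016 0 0.0045 0 0 0 -1" --pt "-0.0016 0 0.0045 0 0 0 -1" --pt "-0.0016 0 0.0045 0 0 0 -0.5" --pt "-0.0016 0 0.0045 0 0 0 0" --pt "-0.0016 0 0.0045 0 0 0 1" --pt "-0.0016 0 0.0045 0 0 0 1" --pt "-0.0016 0 0.0045 0 0 0 1" --pt "-0.0016 0 0.0045 0 0 0 1" --pt "-0.0016 0 0.0045 0 0 0 1"

```text
clock: 24.6
eef_pos: [0.4921, 0.1527, 0.2119]
tool_rot: [-3.142, -0.349, -0.025]
ft_force: [-0.5, 0.7, -0.9]
grip_width: 0.0786
grasp_force: 0.0
```

>>> carry_out --pt "0 0 0 0 0 0 1" --pt "0 0 0 0 0 0 1" --pt "0 0 0 0 0 0 1" --pt "0 0 0 0 0 0 1"

```text
clock: 25.1
eef_pos: [0.4921, 0.1527, 0.2119]
tool_rot: [-3.142, -0.349, -0.025]
ft_force: [-0.5, 0.0, 0.7]
grip_width: 0.0928
grasp_force: 0.0
```

>>> carry_out --pt "0.04 0 -0.11 0 0 0 1" --pt "0.09 0 -0.25 0 0 0 1" --pt "0.14 0 -0.39 0 0 0 1" --pt "0.18 0 -0.5 0 0 0 1" --pt "0.18 0 -0.5 0 0 0 1" --pt "0.18 0 -0.5 0 0 0 1" --pt "0.18 0 -0.5 0 0 0 1" --pt "0.18 0 -0.5 0 0 0 1"

```text
clock: 26.1
eef_pos: [0.4914, 0.1526, 0.3436]
tool_rot: [3.141, -0.347, -0.025]
ft_force: [0.6, -0.9, -0.1]
grip_width: 0.093
grasp_force: 0.0
```

Run:
```python
from workcell import bot
from h import *
c=bot.camera("scene"); report(c); np.savez("s12.npz",**c); t=bot.camera("top"); np.savez("top12.npz",**t)
z=dict(np.load("scene0.npz"))
for n,i in (("before",z),("after",c)):
    h,s,v=hsv(i); w=np.zeros(h.shape,bool); w[150:250,325:400]=1
    b=max(blobs((h>100)&(h<130)&(s>120)&(v>60)&w,20),key=lambda t:t[0]); P=ray(i,np.argwhere(b[2])[:,::-1],.06)[:,:2]; m=P.mean(0); U=np.linalg.svd(P-m,full_matrices=0)[2][0]; tt=(P-m)@U
    print(n,m.round(4),U.round(3),(m+U*tt.min()).round(4),(m+U*tt.max()).round(4))
w=bot.camera("wrist"); d=w["depth"]; T=w["world_from_camera"]; h,s,v=hsv(w)
b=max(blobs((h>100)&(h<130)&(s>120)&(v>60),100),key=lambda t:t[0]); P=[]
for r,u in np.argwhere(b[2]): P.append(T[:3,:3]@[(u-w["cx"])/w["fx"]*d[r,u],(r-w["cy"])/w["fy"]*d[r,u],d[r,u]]+T[:3,3])
P=np.array(P); P=P[(P[:,2]>.04)&(P[:,2]<.08)]; print("handle pts",P.min(0).round(4),P.max(0).round(4),np.median(P,0).round(4))
print(bot.observe()["clock"],bot.observe()["eef_pos"])
```

```text
('R', 7, -38, 134) (186, 290) near 20
('R', 26, 9, 134) (343, 298) near 20
('R', 12, -7, 130) (288, 279) near 28
('R', -13, -35, 123) (189, 244) near 39
('W', 45, 2, 123) (329, 348) near 20
('W', 26, -31, 119) (215, 327) near 20
('W', 42, 21, 117) (390, 325) near 20
('W', 40, -17, 117) (265, 349) near 30
before [0.5369 0.1532] [ 1.    -0.025] [0.4865 0.1544] [0.5849 0.152 ]
after [0.5657 0.15  ] [ 1.    -0.007] [0.5433 0.1502] [0.5852 0.1499]
handle pts [0.488  0.145  0.0595] [0.5847 0.1584 0.064 ] [0.535  0.1515 0.0616]
26.25 [0.49157381 0.15266886 0.34421795]
```

The handle is back at x 0.488–0.585, y 0.1515, with its top at z 0.062. The beads are unchanged and mixed. Handing in.

```bash
python3 -c "
from workcell import bot
print(bot.hand_in())"
```

```text
the job is handed in; nothing more can be done
None
```

I handed the job in at about 26 s of the 72 s allowed, with no verdict returned: the rod touched the dish floor at about 5 N, the beads are mixed (widest gap to the other colour about 39 mm against the 42 mm limit, measured by camera), and the rod is back in its stand and released.

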